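# Weigh two look-alike bench dogs and fit the heavy one in the vise jaw

### The arm

A 6-joint arm with a two-finger parallel gripper is mounted at the origin on the work surface. World frame = base frame: x ahead of the robot, y to its left, z up, the work surface at z = 0. Lengths are in mm, angles in rad, forces in N, time in s.
With the tool pointing down it reaches from about 425 to 1125 mm from the base axis. Payload 14.9 kg.
Tool frame: the origin (TCP) lies at the very end of the fingers, on their centre line; the grasp point (between the pads) lies 19 mm behind it; z points along the fingers, y is the line along which they close (so a half turn about z gives the same grasp; the last joint's range is limited). The gripper opens to 91 mm and grips with 3 to 60 N. Pads are 32 mm wide; open, the fingers measure 118 mm over their backs; the gripper's body (76 mm by 178 mm) begins 60 mm behind the grasp point.
Start: joints at [-1.169, 0.379, 1.734, -0, 1.028, -0.033], TCP at [294.858, -634.883, 213.932] pointing down, gripper open.
Joint ranges: [-2.77, 2.77], [-0.74, 2.19], [0, 2.66], [-1.06, 4.2], [0.31, 2.87], [-3.08, 3.08]. Speed limits (rad/s): [1.89, 1.89, 2.39, 3.14, 3.14, 3.14].

### API

Orientations are given as a rotation vector (axis times angle).
In Python, from workcell import read_state, grab_frame, job_done gives the robot as it stands.
- The arm moves only by the tool send_rows, never from a script. Its arguments are lists of equal length, an entry for each row: "slide": the shift along the world's x, y, z in mm, a list of three; "delta_rot": the turn, a rotation vector about the world's x, y, z in rad, a list of three; "grip": the closure, from 0 (fully open) to 1 (shut). A call has 1 to 5 rows; each row shifts and turns the commanded pose from where the row before left it; what a row does not reach is not made up. A row lasts 1/12 s, in which the tool goes at most 41.7 mm and 7.16 degrees, less where a joint would pass 70% of its speed; a pose out of reach is approached as far as the arm can. A call is refused whole if a number of a shift passes 41.7 or a number of a turn 0.125, either way. A call with a gripper value outside its range is refused whole. The fingers move at their own pace and stop on an object; "grip_force" is the grip in N (left out, the last holds). Time passes only in rows, so rows that do not move let the fingers close. It gives the time, the measured TCP pose, the force, the opening and the grip force at its end, in the units of the state.
- read_state(): the state, without advancing time (a new reading comes with each control period).
- grab_frame(name): name is "scene" or "top" or "wrist"; returns a dict with "img" (400x640x3 uint8, red, green, blue), "range_z" (400x640 float32, mm along the optical axis (not along the pixel's ray), 0 where there is no reading), "fx", "fy", "cx", "cy" (pixels), "rvec" (rotation vector, rad) and "tvec" (3), from world to camera coordinates, as OpenCV has them. Camera axes: x right, y down, z forward; pixel columns grow to the right and rows downward; lengths in mm; the calibration is good to about 2 mm. The wrist camera is an equidistant fisheye: a pixel r from the principal point sees the ray r / f radians off the axis. A picture is of the moment at which its call begins.
- job_done(): hands the job in; it is judged then, once.
The state is a dict: "clock": time; "joint_positions": joint angles; "qd": joint speeds; "joint_efforts": joint torques, N m; "tcp_pos": TCP position; "ee_rot": TCP orientation; "contact_force": force on the tool from outside, world axes, zero at the start; "wrist_torque": the same for the moment, N m; "grip_width": finger opening in mm; "grasp_force": force on a finger pad.
Only numpy, scipy, OpenCV 4.12 (cv2) and the standard library are available. Lean on these libraries where they do the work, as an engineer would, in place of code of your own. Each camera call takes 0.05 s, during which the arm holds its last target. There are 200 camera calls.

### The job

The two spare bench dogs in the wooden caddy look alike, but one has a steel core: stand them gently one on each plate of the balance and let go, to see which side drops. Take the dog that drops and set it in the empty hole of the vise jaw, feeling lightly for the hole because the jaw has been left a little open, and push it gently down until its head sits flat on the jaw. Leave the lighter dog standing on its plate and do not disturb the wax tin or the pine offcut beside the balance.

Things in the scene. Friction and masses are not known exactly. Their poses are not given: they have to be found in the camera images.
- balance: double-pan trip balance with a grey cast base 100 x 270 mm, fixed to the bench; origin under its centre, plates at +-100 mm along its y, front (pointer) to its -x. It takes no more than 15 N anywhere without harm to its pivots
- plate_left (a point): centre of the top face of the balance's left plate (+ y of the balance): a flat round plate 121 mm dia, 105 mm above the bench when level. The plate always stays level, rises and sinks up to 12 mm with the beam, and yields to less than 2 N until the beam meets its stop
- plate_right (a point): centre of the top face of the balance's right plate (- y of the balance): a flat round plate 121 mm dia, 105 mm above the bench when level. The plate always stays level, rises and sinks up to 12 mm with the beam, and yields to less than 2 N until the beam meets its stop
- beam (a joint): tilt of the balance beam in rad: 0 level (empty), positive when the left plate has dropped, negative when the right plate has dropped; stops at +-0.12; it moves slowly and needs about a second to settle
- caddy: wooden strip 260 x 62 mm, 26 mm high, fixed; origin under its centre. Along its x: dog holes at -95 and 0 mm (25 mm dia, through to the bench) and two upright chisels, 136 mm tall, at +108 mm
- dog_1_center (a point): one of two look-alike round wooden bench dogs: head 32 mm dia, 41 mm tall, on a shank 20 mm dia, 41 mm long (foot chamfered 1 mm); 82 mm tall, 80 to 175 g. This point is its centre, half-way up, level with the head's flat underside; z towards the head. Grip the head from above, 25 mm above this point. At the start it stands loosely in a caddy hole, foot on the bench; which dog is heavier cannot be seen
- dog_2_center (a point): one of two look-alike round wooden bench dogs: head 32 mm dia, 41 mm tall, on a shank 20 mm dia, 41 mm long (foot chamfered 1 mm); 82 mm tall, 80 to 175 g. This point is its centre, half-way up, level with the head's flat underside; z towards the head. Grip the head from above, 25 mm above this point. At the start it stands loosely in a caddy hole, foot on the bench; which dog is heavier cannot be seen
- vise_board: wooden board 200 x 300 mm, 50 mm high, fixed; origin under its centre; a pine board and two dogs (41 mm high) on it. Along its -x face is a vise jaw 45 x 220 mm, tops level, with a dog in its hole at y +55 mm and an empty hole at y -55 mm. Its screw holds the jaw against sideways pushes up to 25 N. Pressing a dog on the vise with over 40 N bruises the wood
- closed_hole (a point): where the centre of the EMPTY hole's mouth (jaw's top face, 50 mm above the bench) would be with the jaw shut (board x -122.5, y -55 mm); axes as the vise board. The jaw stands open by an unmeasured amount: the true hole is 4 to 24 mm from this point towards the board's -x, at the same y. The hole is upright, 21.6 mm dia, mouth chamfered 1 mm, right through the 50 mm thick jaw
- wax_tin: flat round metal tin, 60 mm dia, 28 mm tall, between the balance and the caddy; origin under its centre; leave it alone
- offcut: pine offcut 90 x 45 x 22 mm, lying behind the balance; origin under its centre; leave it alone

How it is judged:
By the outcome, as a careful person would: the job done as asked, in the order asked, and still so for the second after the job is handed in, with the robot touching nothing.
It also fails if it takes over 72 s, if anything falls off the work surface, if the arm or the gripper's body presses on something with over 40 N, if the wrist force passes 120 N, or if a joint passes its speed limit or range.

## Working session

There is one attempt and no reset: what is moved stays moved. The work goes in short steps, Python scripts to look and compute and a tool call to move; the robot and the scene stay as the last step left them, time stands still between calls to the robot, and variables do not carry over. Pictures are saved under pics/ and viewed, at most 10 in all, crops included, and the job is handed in when it is done.

Besides the shell and the picture viewer there is one more tool, called after "Emit:" as name(argument=value, ...), one argument or row to a line, values as JSON. send_rows: Moves the arm, as the interface text tells. Its arguments: {"type":"object","properties":{"slide":{"type":"array"},"delta_rot":{"type":"array"},"grip":{"type":"array"},"grip_force":{"type":"number"}},"required":["slide","delta_rot","grip"]}

```bash
mkdir -p pics; ls
python3 - <<'E'
from workcell import *
import cv2,numpy as np
s=read_state();print(s)
for n in("scene","top"):
    f=grab_frame(n);np.savez(f"{n}0.npz",**f);cv2.imwrite(f"pics/{n}0.png",f["img"][...,::-1])
    R=cv2.Rodrigues(np.array(f["rvec"]))[0];print(n,f["fx"],f["cx"],f["cy"],(-R.T@np.array(f["tvec"]).ravel()))
E
```

```text
pics
{'clock': 0.0, 'joint_positions': array([-1.16935463e+00,  3.79397878e-01,  1.73475466e+00, -5.93013023e-06,
        1.02852146e+00, -3.33003719e-02]), 'qd': array([-2.11884614e-04, -1.71864414e-04, -1.99428079e-03, -8.24539525e-05,
        1.02740637e-03,  1.09743219e-04]), 'joint_efforts': array([-5.09712263e-04, -7.63714886e+01, -4.34366119e+01,  6.51287776e-02,
        4.24433174e-02, -1.33229805e-04]), 'tcp_pos': array([ 294.6657506 , -634.53212473,  213.30866754]), 'ee_rot': array([-3.06662584e+00, -6.77301774e-01,  3.18628816e-04]), 'contact_force': array([-0.16677927, -0.39221332,  0.91307985]), 'wrist_torque': array([-0.02159936, -0.0284576 ,  0.02935696]), 'grasp_force': 0.0, 'grip_width': 91.27740390621874}
scene 493.35891991954605 316.1269251067899 208.86857600751708 [1133.34648377  525.19756963  901.14141278]
top 444.1691193593164 317.682084285559 199.2860447256059 [ 504.68987394  -38.25174955 1209.30998692]
```

View pics/top0.png

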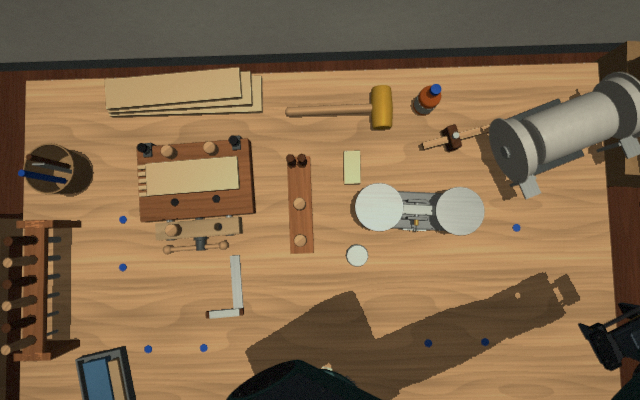

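View pics/scene0.png

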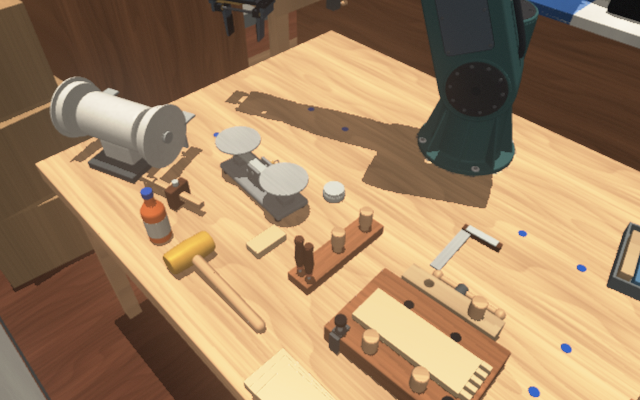

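The top view (up = +x, left = +y) shows the dogs at about (299,203) and (300,240), and the plates at (380,207) and (459,211). The chisels are at (297,160), the jaw's dog is at (172,230), and the empty hole should be near (218,226). I'll turn these into positions with the depth data.

```bash
cat > h.py <<'E'
import numpy as np,cv2
def cloud(f):
    R=cv2.Rodrigues(np.array(f["rvec"]))[0];t=np.array(f["tvec"]).ravel()
    v,u=np.mgrid[:400,:640];z=f["range_z"].astype(float)
    P=np.stack([(u-f["cx"])/f["fx"]*z,(v-f["cy"])/f["fy"]*z,z],-1)
    W=(P-t)@R; W[z==0]=np.nan; return W
def blob(W,u0,u1,v0,v1,zl,zh):
    w=W[v0:v1,u0:u1]; m=(w[...,2]>zl)&(w[...,2]<zh)
    p=w[m]
    c,r=cv2.minEnclosingCircle(p[:,:2].astype(np.float32))
    return len(p),p.mean(0).round(1),np.round(c,1),round(r,1),cv2.minAreaRect(p[:,:2].astype(np.float32))
E
python3 - <<'E'
from h import *
f=dict(np.load("top0.npz"));W=cloud(f)
for n,a in dict(dogA=(285,315,190,218,65,100),dogB=(285,315,228,254,65,100),plL=(345,412,175,240,90,125),plR=(425,495,178,245,90,125),tin=(340,375,238,272,15,45),offc=(335,370,142,192,12,40),caddy=(280,325,145,260,16,36),board=(130,262,130,229,40,60),jawdog=(160,185,215,245,75,110),jaw=(150,250,212,242,42,58),chis=(280,312,150,170,100,160)).items():
    try: print(n,*blob(W,*a))
    except Exception as e: print(n,e)
im=f["img"][120:260,130:330,::-1]
cv2.imwrite("pics/c1.png",cv2.resize(im,None,fx=4,fy=4,interpolation=cv2.INTER_CUBIC))
E
```

```text
dogA 125 [573.   29.8  80.5] [573.4  30. ] 15.7 ((572.9151611328125, 30.217702865600586), (30.48780632019043, 28.330642700195312), 86.77232360839844)
dogB 121 [479.   30.4  81.3] [478.9  30.1] 15.7 ((478.8724670410156, 30.511613845825195), (28.073030471801758, 27.96160316467285), 88.8112564086914)
plL 1835 [ 557.9 -169.4  104.3] [ 558.3 -169.9] 60.6 ((557.7979125976562, -169.17721557617188), (117.46266174316406, 118.75155639648438), 42.789268493652344)
plR 1860 [ 542.8 -368.5  104.1] [ 542.6 -368.8] 60.4 ((543.2789306640625, -368.96435546875), (119.49425506591797, 119.04141998291016), 9.264201164245605)
tin 376 [ 434.9 -116.4   26.5] [ 434.8 -116.8] 29.4 ((434.10040283203125, -116.71408081054688), (56.01722717285156, 56.00130844116211), 88.26611328125)
offc 553 [ 670.9 -110.3   21.2] [ 671.  -110.9] 48.5 ((670.8646850585938, -110.51654815673828), (89.80654907226562, 44.66339874267578), 0.8027318120002747)
caddy 1842 [569.5  30.7  25.4] [574.4  31.4] 132.1 ((573.824462890625, 31.474430084228516), (259.33251953125, 62.4803352355957), 0.8007296323776245)
board 5563 [619.  294.9  49.7] [645.3 308.8] 179.0 ((630.9390869140625, 308.0142822265625), (243.07554626464844, 302.3271484375), 2.6807281970977783)
jawdog 144 [513.9 354.   89. ] [513.8 355.4] 15.9 ((513.5609130859375, 355.06805419921875), (30.62616729736328, 30.597694396972656), 89.26915740966797)
jaw 1797 [528.1 303.5  49.5] [553.9 294.5] 131.5 ((522.7590942382812, 295.2945556640625), (262.84637451171875, 73.52020263671875), 88.58430480957031)
chis 143 [680.5  32.5 130.1] [682.2  32.9] 23.8 ((681.4657592773438, 32.82006072998047), (46.96616744995117, 20.151546478271484), 88.3287582397461)
```

View pics/c1.png

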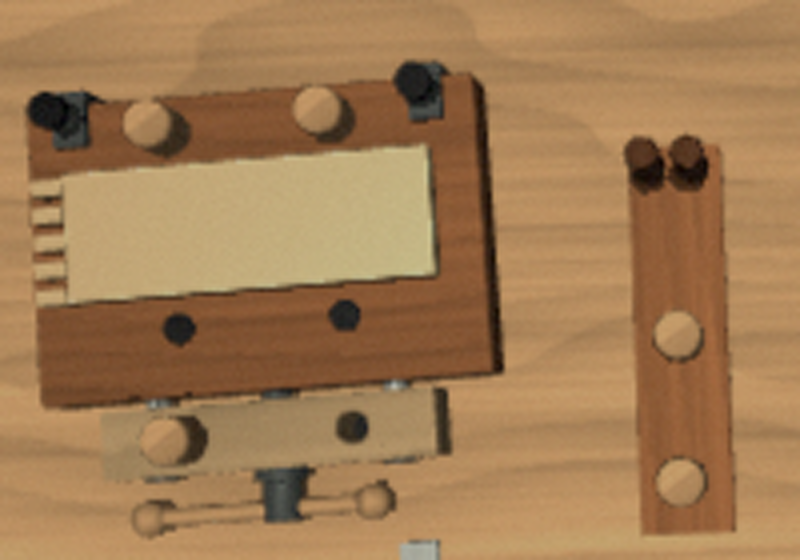

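The crop shows the empty jaw hole at crop (352,427), which is full-image (218,227). The jaw's dog is at crop (165,440), and both dog heads are clear. I'll move above dog A at (573,30), turning the tool so the fingers close along y.

Emit:
send_rows(
  slide=[
    [13.9, 33.2, -1.5],
    [13.9, 33.2, -1.5],
    [13.9, 33.2, -1.5],
    [13.9, 33.2, -1.5],
    [13.9, 33.2, -1.5],
  ],
  delta_rot=[
    [0, 0, -0.0218],
    [0, 0, -0.0218],
    [0, 0, -0.0218],
    [0, 0, -0.0218],
    [0, 0, -0.0218],
  ],
  grip=[0, 0, 0, 0, 0],
  grip_force=15,
)

```text
clock: 0.52
tcp_pos: [364.5, -467.1, 206.0]
ee_rot: [-3.1, -0.507, 0.0]
contact_force: [0.5, -0.8, -0.1]
grip_width: 91.2
grasp_force: 0.0
```

Emit:
send_rows(
  slide=[
    [13.9, 33.2, -1.5],
    [13.9, 33.2, -1.5],
    [13.9, 33.2, -1.5],
    [13.9, 33.2, -1.5],
    [13.9, 33.2, -1.5],
  ],
  delta_rot=[
    [0, 0, -0.0218],
    [0, 0, -0.0218],
    [0, 0, -0.0218],
    [0, 0, -0.0218],
    [0, 0, -0.0218],
  ],
  grip=[0, 0, 0, 0, 0],
)

```text
clock: 0.93
tcp_pos: [434.0, -301.1, 198.7]
ee_rot: [-3.123, -0.338, 0.0]
contact_force: [0.5, -1.0, -0.6]
grip_width: 91.3
grasp_force: 0.0
```

Emit:
send_rows(
  slide=[
    [13.9, 33.2, -1.5],
    [13.9, 33.2, -1.5],
    [13.9, 33.2, -1.5],
    [13.9, 33.2, -1.5],
    [13.9, 33.2, -1.5],
  ],
  delta_rot=[
    [0, 0, -0.0218],
    [0, 0, -0.0218],
    [0, 0, -0.0218],
    [0, 0, -0.0218],
    [0, 0, -0.0218],
  ],
  grip=[0, 0, 0, 0, 0],
)

```text
clock: 1.35
tcp_pos: [503.5, -135.1, 191.3]
ee_rot: [-3.137, -0.168, 0.0]
contact_force: [1.0, -1.2, 0.6]
grip_width: 90.9
grasp_force: 0.0
```

Emit:
send_rows(
  slide=[
    [13.9, 33.2, -1.5],
    [13.9, 33.2, -1.5],
    [13.9, 33.2, -1.5],
    [13.9, 33.2, -1.5],
    [13.9, 33.2, -1.5],
  ],
  delta_rot=[
    [0, 0, -0.0218],
    [0, 0, -0.0218],
    [0, 0, -0.0218],
    [0, 0, -0.0218],
    [0, 0, -0.0218],
  ],
  grip=[0, 0, 0, 0, 0],
)

```text
clock: 1.77
tcp_pos: [573.1, 31.0, 183.7]
ee_rot: [3.142, -0.003, -0.0]
contact_force: [-0.9, -0.7, 0.3]
grip_width: 91.1
grasp_force: 0.0
```

Emit:
send_rows(
  slide=[
    [0, -0.8, -30],
    [0, 0, -30],
    [0, 0, -30],
    [0, 0, -27],
    [0, 0, -15],
  ],
  delta_rot=[
    [0, 0, 0],
    [0, 0, 0],
    [0, 0, 0],
    [0, 0, 0],
    [0, 0, 0],
  ],
  grip=[0, 0, 0, 0, 0],
)

```text
clock: 2.18
tcp_pos: [571.1, 28.4, 48.8]
ee_rot: [3.142, -0.001, -0.005]
contact_force: [-0.3, 0.1, -0.1]
grip_width: 91.1
grasp_force: 0.0
```

Emit:
send_rows(
  slide=[
    [0, 0, -5],
    [0, 0, 0],
    [0, 0, 0],
    [0, 0, 0],
    [0, 0, 0],
  ],
  delta_rot=[
    [0, 0, 0],
    [0, 0, 0],
    [0, 0, 0],
    [0, 0, 0],
    [0, 0, 0],
  ],
  grip=[0.4, 0.7, 0.8, 0.8, 0.8],
)

```text
clock: 2.6
tcp_pos: [573.7, 28.3, 48.2]
ee_rot: [-3.142, 0.002, -0.003]
contact_force: [0.1, -0.3, 0.3]
grip_width: 60.8
grasp_force: 0.0
```

Emit:
send_rows(
  slide=[
    [0, 0, 0],
    [0, 0, 0],
    [0, 0, 0],
    [0, 0, 0],
    [0, 0, 0],
  ],
  delta_rot=[
    [0, 0, 0],
    [0, 0, 0],
    [0, 0, 0],
    [0, 0, 0],
    [0, 0, 0],
  ],
  grip=[0.8, 0.8, 0.8, 0.8, 0.8],
)

```text
clock: 3.02
tcp_pos: [573.0, 28.3, 47.1]
ee_rot: [-3.142, 0.002, -0.001]
contact_force: [-0.2, 0.9, 2.7]
grip_width: 31.7
grasp_force: 14.9
```

Emit:
send_rows(
  slide=[
    [0, 0, 15],
    [0, 0, 30],
    [0, 0, 35],
    [0, 0, 35],
    [0, 0, 30],
  ],
  delta_rot=[
    [0, 0, 0],
    [0, 0, 0],
    [0, 0, 0],
    [0, 0, 0],
    [0, 0, 0],
  ],
  grip=[0.8, 0.8, 0.8, 0.8, 0.8],
)

```text
clock: 3.43
tcp_pos: [572.8, 28.3, 193.9]
ee_rot: [3.142, -0.002, 0.001]
contact_force: [1.0, 0.3, -1.2]
grip_width: 31.9
grasp_force: 15.0
```

Emit:
send_rows(
  slide=[
    [-1.0, -10, 0],
    [-2, -24, 0],
    [-2, -26, 0],
    [-2, -26, 0],
    [-2, -26, 0],
  ],
  delta_rot=[
    [0, 0, 0],
    [0, 0, 0],
    [0, 0, 0],
    [0, 0, 0],
    [0, 0, 0],
  ],
  grip=[0.8, 0.8, 0.8, 0.8, 0.8],
)

```text
clock: 3.85
tcp_pos: [563.1, -84.8, 191.2]
ee_rot: [-3.141, 0.001, 0.001]
contact_force: [0.1, 0.4, -0.8]
grip_width: 31.9
grasp_force: 15.0
```

Emit:
send_rows(
  slide=[
    [-2, -26, 0],
    [-2, -26, 0],
    [-2, -22, 0],
    [0, -12, 0],
    [0, 0, 0],
  ],
  delta_rot=[
    [0, 0, 0],
    [0, 0, 0],
    [0, 0, 0],
    [0, 0, 0],
    [0, 0, 0],
  ],
  grip=[0.8, 0.8, 0.8, 0.8, 0.8],
)

```text
clock: 4.27
tcp_pos: [557.5, -171.5, 191.3]
ee_rot: [-3.142, 0.005, 0.001]
contact_force: [0.2, -0.5, -2.2]
grip_width: 31.8
grasp_force: 15.0
```

Emit:
send_rows(
  slide=[
    [0, 0, 0],
    [0, 0, -15],
    [0, 0, -10],
    [0, 0, -5],
    [0, 0, 0],
  ],
  delta_rot=[
    [0, 0, 0],
    [0, 0, 0],
    [0, 0, 0],
    [0, 0, 0],
    [0, 0, 0],
  ],
  grip=[0.8, 0.8, 0.8, 0.8, 0.8],
)

```text
clock: 4.68
tcp_pos: [557.1, -168.7, 160.4]
ee_rot: [-3.141, 0.001, 0.004]
contact_force: [0.5, 0.4, -1.1]
grip_width: 31.8
grasp_force: 15.0
```

Emit:
send_rows(
  slide=[
    [0, 0, -2],
    [0, 0, -2],
    [0, 0, -1],
    [0, 0, -1],
    [0, 0, -1],
  ],
  delta_rot=[
    [0, 0, 0],
    [0, 0, 0],
    [0, 0, 0],
    [0, 0, 0],
    [0, 0, 0],
  ],
  grip=[0.8, 0.8, 0.8, 0.8, 0.8],
)

```text
clock: 5.1
tcp_pos: [558.0, -169.7, 155.1]
ee_rot: [3.141, -0.002, 0.001]
contact_force: [-0.3, -0.1, -2.1]
grip_width: 31.7
grasp_force: 15.0
```

Emit:
send_rows(
  slide=[
    [0, 0, -1],
    [0, 0, -1],
    [0, 0, -1],
    [0, 0, -1],
    [0, 0, -1],
  ],
  delta_rot=[
    [0, 0, 0],
    [0, 0, 0],
    [0, 0, 0],
    [0, 0, 0],
    [0, 0, 0],
  ],
  grip=[0.8, 0.8, 0.8, 0.8, 0.8],
)

```text
clock: 5.52
tcp_pos: [557.9, -169.7, 149.9]
ee_rot: [3.142, -0.002, 0.0]
contact_force: [0.4, -0.5, -1.3]
grip_width: 31.6
grasp_force: 15.0
```

Emit:
send_rows(
  slide=[
    [0, 0, -1],
    [0, 0, -1],
    [0, 0, 0],
    [0, 0, 0],
    [0, 0, 0],
  ],
  delta_rot=[
    [0, 0, 0],
    [0, 0, 0],
    [0, 0, 0],
    [0, 0, 0],
    [0, 0, 0],
  ],
  grip=[0.8, 0.8, 0.8, 0.8, 0.8],
)

```text
clock: 5.93
tcp_pos: [557.9, -169.7, 148.0]
ee_rot: [-3.142, 0.002, -0.0]
contact_force: [0.2, -0.0, -2.0]
grip_width: 31.7
grasp_force: 15.0
```

Emit:
send_rows(
  slide=[
    [0, 0, -1],
    [0, 0, -1],
    [0, 0, 0],
    [0, 0, 0],
    [0, 0, 0],
  ],
  delta_rot=[
    [0, 0, 0],
    [0, 0, 0],
    [0, 0, 0],
    [0, 0, 0],
    [0, 0, 0],
  ],
  grip=[0.8, 0.8, 0.62, 0.6, 0.55],
)

```text
clock: 6.35
tcp_pos: [558.0, -169.7, 146.0]
ee_rot: [3.142, -0.002, 0.0]
contact_force: [-0.3, -0.7, 1.4]
grip_width: 39.6
grasp_force: 0.0
```

Emit:
send_rows(
  slide=[
    [0, 0, 0],
    [0, 0, 0],
    [0, 0, 0],
    [0, 0, 0],
    [0, 0, 0],
  ],
  delta_rot=[
    [0, 0, 0],
    [0, 0, 0],
    [0, 0, 0],
    [0, 0, 0],
    [0, 0, 0],
  ],
  grip=[0.5, 0.4, 0.3, 0.2, 0],
)

```text
clock: 6.77
tcp_pos: [557.9, -169.7, 145.9]
ee_rot: [-3.142, 0.002, -0.0]
contact_force: [-0.3, -0.9, -0.1]
grip_width: 69.4
grasp_force: 0.0
```

Emit:
send_rows(
  slide=[
    [0, 0, 10],
    [0, 0, 25],
    [0, 0, 30],
    [0, 0, 30],
    [0, 0, 10],
  ],
  delta_rot=[
    [0, 0, 0],
    [0, 0, 0],
    [0, 0, 0],
    [0, 0, 0],
    [0, 0, 0],
  ],
  grip=[0, 0, 0, 0, 0],
)

```text
clock: 7.18
tcp_pos: [559.4, -170.2, 256.0]
ee_rot: [3.14, -0.002, 0.008]
contact_force: [0.7, -0.7, 0.9]
grip_width: 90.6
grasp_force: 0.0
```

Emit:
send_rows(
  slide=[
    [-4, 10, 0],
    [-9, 22, 0],
    [-9, 24, 0],
    [-9, 24, 0],
    [-9, 24, 0],
  ],
  delta_rot=[
    [0, 0, 0],
    [0, 0, 0],
    [0, 0, 0],
    [0, 0, 0],
    [0, 0, 0],
  ],
  grip=[0, 0, 0, 0, 0],
)

```text
clock: 7.6
tcp_pos: [516.1, -64.1, 249.5]
ee_rot: [-3.141, 0.003, 0.003]
contact_force: [0.8, -0.1, -0.0]
grip_width: 90.8
grasp_force: 0.0
```

Emit:
send_rows(
  slide=[
    [-9, 24, 0],
    [-9, 24, 0],
    [-9, 24, 0],
    [-8, 16, -10],
    [-4, 8, -15],
  ],
  delta_rot=[
    [0, 0, 0],
    [0, 0, 0],
    [0, 0, 0],
    [0, 0, 0],
    [0, 0, 0],
  ],
  grip=[0, 0, 0, 0, 0],
)

```text
clock: 8.02
tcp_pos: [477.5, 32.4, 225.5]
ee_rot: [-3.141, -0.0, -0.001]
contact_force: [0.7, 1.0, 1.0]
grip_width: 91.3
grasp_force: 0.0
```

Run:
```python
from h import *
from workcell import *
print(read_state()["tcp_pos"])
f=grab_frame("top");W=cloud(f);cv2.imwrite("pics/t1.png",f["img"][...,::-1])
for n,a in dict(dogB=(285,315,228,254,65,100),dogL=(345,412,175,240,150,215),plL=(345,412,175,240,80,125),plR=(425,495,178,245,90,125)).items():
    try: print(n,*blob(W,*a)[:4])
    except Exception as e: print(n,e)
```

```text
[477.48119705  32.35138455 225.47598546]
dogB 0 [nan nan nan] [0. 0.] 0.0
dogL 157 [ 558.9 -168.   172.9] [ 559.4 -169.1] 15.9
plL 1659 [ 557.2 -170.8   92.2] [ 554.7 -184.3] 74.1
plR 1905 [ 542.8 -367.9  116.1] [ 543.7 -368.4] 60.8h.py:11: RuntimeWarning: Mean of empty slice.
  return len(p),p.mean(0).round(1),np.round(c,1),round(r,1),cv2.minAreaRect(p[:,:2].astype(np.float32))
  ret = um.true_divide(
```

Emit:
send_rows(
  slide=[
    [1, -2, -35],
    [0, 0, -35],
    [0, 0, -35],
    [0, 0, -35],
    [0, 0, -26],
  ],
  delta_rot=[
    [0, 0, 0],
    [0, 0, 0],
    [0, 0, 0],
    [0, 0, 0],
    [0, 0, 0],
  ],
  grip=[0, 0, 0, 0, 0],
)

```text
clock: 8.48
tcp_pos: [477.8, 28.2, 57.0]
ee_rot: [3.142, -0.002, -0.005]
contact_force: [1.1, -0.3, 0.2]
grip_width: 91.1
grasp_force: 0.0
```

Emit:
send_rows(
  slide=[
    [0, 0, -10],
    [0, 0, -3],
    [0, 0, 0],
    [0, 0, 0],
    [0, 0, 0],
  ],
  delta_rot=[
    [0, 0, 0],
    [0, 0, 0],
    [0, 0, 0],
    [0, 0, 0],
    [0, 0, 0],
  ],
  grip=[0.2, 0.5, 0.8, 0.8, 0.8],
)

```text
clock: 8.9
tcp_pos: [480.9, 28.3, 48.4]
ee_rot: [-3.142, 0.002, -0.004]
contact_force: [0.7, -0.3, -0.8]
grip_width: 60.5
grasp_force: 0.0
```

Emit:
send_rows(
  slide=[
    [0, 0, 0],
    [0, 0, 0],
    [0, 0, 0],
    [0, 0, 0],
    [0, 0, 0],
  ],
  delta_rot=[
    [0, 0, 0],
    [0, 0, 0],
    [0, 0, 0],
    [0, 0, 0],
    [0, 0, 0],
  ],
  grip=[0.8, 0.8, 0.8, 0.8, 0.8],
)

```text
clock: 9.32
tcp_pos: [480.1, 28.3, 47.2]
ee_rot: [-3.142, 0.002, -0.001]
contact_force: [0.6, 0.7, 2.9]
grip_width: 31.5
grasp_force: 15.0
```

Emit:
send_rows(
  slide=[
    [0, 0, 0],
    [0, 0, 0],
    [0, 0, 15],
    [0, 0, 30],
    [0, 0, 35],
  ],
  delta_rot=[
    [0, 0, 0],
    [0, 0, 0],
    [0, 0, 0],
    [0, 0, 0],
    [0, 0, 0],
  ],
  grip=[0.8, 0.8, 0.8, 0.8, 0.8],
)

```text
clock: 9.73
tcp_pos: [478.2, 28.3, 126.3]
ee_rot: [3.142, -0.002, -0.007]
contact_force: [0.1, -0.2, -1.1]
grip_width: 31.9
grasp_force: 14.9
```

Emit:
send_rows(
  slide=[
    [0, 0, 35],
    [0, 0, 35],
    [2, -12, 25],
    [5, -28, 15],
    [5.5, -34, 0],
  ],
  delta_rot=[
    [0, 0, 0],
    [0, 0, 0],
    [0, 0, 0],
    [0, 0, 0],
    [0, 0, 0],
  ],
  grip=[0.8, 0.8, 0.8, 0.8, 0.8],
)

```text
clock: 10.15
tcp_pos: [493.9, -45.9, 240.5]
ee_rot: [3.141, 0.002, 0.008]
contact_force: [0.5, 0.1, 0.4]
grip_width: 31.6
grasp_force: 14.9
```

Emit:
send_rows(
  slide=[
    [5.5, -34, 0],
    [5.5, -34, 0],
    [5.5, -34, 0],
    [5.5, -34, 0],
    [5.5, -34, 0],
  ],
  delta_rot=[
    [0, 0, 0],
    [0, 0, 0],
    [0, 0, 0],
    [0, 0, 0],
    [0, 0, 0],
  ],
  grip=[0.8, 0.8, 0.8, 0.8, 0.8],
)

```text
clock: 10.57
tcp_pos: [519.5, -217.4, 236.6]
ee_rot: [-3.141, 0.002, 0.001]
contact_force: [0.9, 0.8, -0.0]
grip_width: 32.0
grasp_force: 14.9
```

Emit:
send_rows(
  slide=[
    [5.5, -34, 0],
    [5.5, -34, 0],
    [5.5, -34, 0],
    [4.5, -32, 0],
    [2, -15, 0],
  ],
  delta_rot=[
    [0, 0, 0],
    [0, 0, 0],
    [0, 0, 0],
    [0, 0, 0],
    [0, 0, 0],
  ],
  grip=[0.8, 0.8, 0.8, 0.8, 0.8],
)

```text
clock: 10.98
tcp_pos: [542.8, -367.8, 236.4]
ee_rot: [3.141, -0.004, -0.0]
contact_force: [-0.1, 0.8, -0.9]
grip_width: 31.7
grasp_force: 14.9
```

Emit:
send_rows(
  slide=[
    [0, 0, 0],
    [0, 0, -20],
    [0, 0, -20],
    [0, 0, -15],
    [0, 0, -8],
  ],
  delta_rot=[
    [0, 0, 0],
    [0, 0, 0],
    [0, 0, 0],
    [0, 0, 0],
    [0, 0, 0],
  ],
  grip=[0.8, 0.8, 0.8, 0.8, 0.8],
)

```text
clock: 11.4
tcp_pos: [541.9, -363.3, 171.7]
ee_rot: [-3.14, 0.001, 0.004]
contact_force: [-0.1, 1.0, -1.5]
grip_width: 31.9
grasp_force: 14.9
```

Emit:
send_rows(
  slide=[
    [0, -1, -3],
    [0, 0, -2],
    [0, 0, -2],
    [0, 0, -1],
    [0, 0, -1],
  ],
  delta_rot=[
    [0, 0, 0],
    [0, 0, 0],
    [0, 0, 0],
    [0, 0, 0],
    [0, 0, 0],
  ],
  grip=[0.8, 0.8, 0.8, 0.8, 0.8],
)

```text
clock: 11.82
tcp_pos: [543.2, -365.9, 165.6]
ee_rot: [3.141, -0.002, 0.001]
contact_force: [-0.6, -0.7, -1.0]
grip_width: 31.6
grasp_force: 14.9
```

Emit:
send_rows(
  slide=[
    [0, 0, -1],
    [0, 0, -1],
    [0, 0, -1],
    [0, 0, -1],
    [0, 0, -1],
  ],
  delta_rot=[
    [0, 0, 0],
    [0, 0, 0],
    [0, 0, 0],
    [0, 0, 0],
    [0, 0, 0],
  ],
  grip=[0.8, 0.8, 0.8, 0.8, 0.8],
)

```text
clock: 12.23
tcp_pos: [543.0, -365.8, 160.1]
ee_rot: [3.141, -0.002, 0.001]
contact_force: [0.4, -0.3, 1.0]
grip_width: 31.8
grasp_force: 14.9
```

Emit:
send_rows(
  slide=[
    [0, 0, -1],
    [0, 0, -1],
    [0, 0, 0],
    [0, 0, 0],
    [0, 0, 0],
  ],
  delta_rot=[
    [0, 0, 0],
    [0, 0, 0],
    [0, 0, 0],
    [0, 0, 0],
    [0, 0, 0],
  ],
  grip=[0.8, 0.8, 0.8, 0.8, 0.8],
)

```text
clock: 12.65
tcp_pos: [542.9, -365.6, 157.9]
ee_rot: [-3.141, 0.002, 0.0]
contact_force: [0.3, 0.3, 0.4]
grip_width: 31.7
grasp_force: 14.9
```

Emit:
send_rows(
  slide=[
    [0, 0, 0],
    [0, 0, 0],
    [0, 0, 0],
    [0, 0, 0],
    [0, 0, 0],
  ],
  delta_rot=[
    [0, 0, 0],
    [0, 0, 0],
    [0, 0, 0],
    [0, 0, 0],
    [0, 0, 0],
  ],
  grip=[0.62, 0.6, 0.55, 0.5, 0.4],
)

```text
clock: 13.07
tcp_pos: [542.8, -365.6, 157.9]
ee_rot: [-3.141, 0.002, 0.0]
contact_force: [-0.5, 0.6, 0.0]
grip_width: 49.3
grasp_force: 0.0
```

Emit:
send_rows(
  slide=[
    [0, 0, 0],
    [0, 0, 0],
    [0, 0, 0],
    [0, 0, 0],
    [0, 0, 0],
  ],
  delta_rot=[
    [0, 0, 0],
    [0, 0, 0],
    [0, 0, 0],
    [0, 0, 0],
    [0, 0, 0],
  ],
  grip=[0.3, 0.2, 0, 0, 0],
)

```text
clock: 13.48
tcp_pos: [542.9, -365.7, 157.9]
ee_rot: [-3.142, 0.002, -0.0]
contact_force: [0.2, 0.1, 0.1]
grip_width: 82.9
grasp_force: 0.0
```

Emit:
send_rows(
  slide=[
    [0, 0, 10],
    [0, 0, 25],
    [0, 0, 30],
    [0, 0, 30],
    [0, 0, 5],
  ],
  delta_rot=[
    [0, 0, 0],
    [0, 0, 0],
    [0, 0, 0],
    [0, 0, 0],
    [0, 0, 0],
  ],
  grip=[0, 0, 0, 0, 0],
)

```text
clock: 13.9
tcp_pos: [544.7, -367.0, 264.2]
ee_rot: [3.138, -0.002, 0.009]
contact_force: [0.7, -0.8, 1.2]
grip_width: 91.1
grasp_force: 0.0
```

Emit:
send_rows(
  slide=[
    [-15, 10, 0],
    [-30, 20, 0],
    [-30, 20, 0],
    [-30, 20, 0],
    [-15, 10, 0],
  ],
  delta_rot=[
    [0, 0, 0],
    [0, 0, 0],
    [0, 0, 0],
    [0, 0, 0],
    [0, 0, 0],
  ],
  grip=[0, 0, 0, 0, 0],
)

```text
clock: 14.32
tcp_pos: [420.0, -283.7, 257.8]
ee_rot: [-3.141, 0.002, 0.001]
contact_force: [-0.3, -0.0, 0.4]
grip_width: 91.3
grasp_force: 0.0
```

Emit:
send_rows(
  slide=[
    [0, 0, 0],
    [0, 0, 0],
    [0, 0, 0],
    [0, 0, 0],
    [0, 0, 0],
  ],
  delta_rot=[
    [0, 0, 0],
    [0, 0, 0],
    [0, 0, 0],
    [0, 0, 0],
    [0, 0, 0],
  ],
  grip=[0, 0, 0, 0, 0],
)

```text
clock: 14.73
tcp_pos: [423.5, -286.1, 257.9]
ee_rot: [-3.142, 0.002, 0.0]
contact_force: [0.2, -1.0, -0.1]
grip_width: 91.5
grasp_force: 0.0
```

```bash
python3 - <<'E' 2>/dev/null
from h import *
from workcell import *
print(read_state()["tcp_pos"])
a=[]
for n in("top","scene"):
    f=grab_frame(n);a.append(f["img"][...,::-1]);W=cloud(f)
    for k,(cx,cy) in dict(L=(558.5,-169.5),R=(543,-367)).items():
        d=np.hypot(W[...,0]-cx,W[...,1]-cy);z=W[...,2]
        m=(d<56)&(z>80)&(z<128);t=(d<25)&(z>150)&(z<205)
        print(n,k,m.sum(),W[m].mean(0),t.sum(),W[t].mean(0),np.median(z[m]))
    if n=="top":
        H=np.array([518.,245,50]);
        m=(abs(W[...,0]-519)<28)&(abs(W[...,1]-245)<28)&(W[...,2]<46); print("hole",m.sum(),W[m].mean(0))
cv2.imwrite("pics/t2.png",cv2.resize(np.hstack([a[0][120:300,300:520],a[1][80:260,150:370]]),None,fx=1.8,fy=1.8))
E
```

```text
[ 423.47751226 -286.10872332  257.9265768 ]
top L 1395 [ 557.81828726 -168.58801435   92.26537142] 154 [ 559.0451357 -167.9547528  172.8762854] 92.24819962962168
top R 1427 [ 542.33309164 -364.33659737  115.9842381 ] 216 [ 542.29995573 -359.55048143  191.32147815] 116.04490015212764
hole 137 [515.06947687 250.04939751  12.31471516]
scene L 1021 [ 562.62659831 -164.55665581   93.87659236] 192 [ 567.2344107  -164.11944984  167.45107903] 92.44977664933714
scene R 811 [ 546.62201898 -360.27943412  114.33307293] 234 [ 550.97486462 -356.38744627  182.33206687] 116.34209765570283
```

View pics/t2.png

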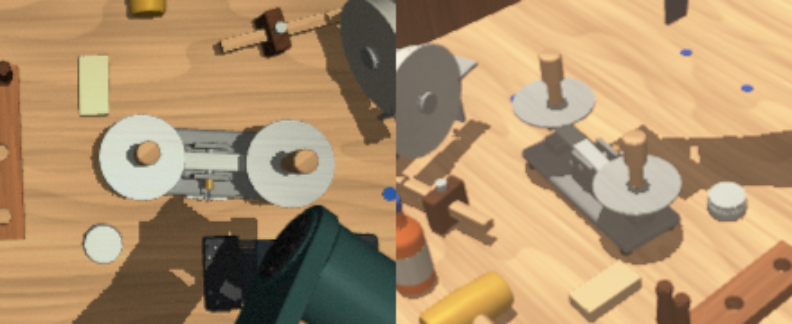

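The heavy dog is the left one, dog A: its plate is at 92 mm (stop) and the right is at 116 mm. Both dogs stand upright, and the tin and offcut are untouched. I'll fetch dog A.

Emit:
send_rows(
  slide=[
    [15, 12, 0],
    [28, 25, 0],
    [33, 29, 0],
    [33, 29, 0],
    [20, 16, 0],
  ],
  delta_rot=[
    [0, 0, 0],
    [0, 0, 0],
    [0, 0, 0],
    [0, 0, 0],
    [0, 0, 0],
  ],
  grip=[0, 0, 0, 0, 0],
)

```text
clock: 15.25
tcp_pos: [550.8, -175.4, 257.9]
ee_rot: [-3.141, 0.001, -0.001]
contact_force: [-0.4, -0.6, -0.3]
grip_width: 91.5
grasp_force: 0.0
```

Emit:
send_rows(
  slide=[
    [5.5, 5.5, -5],
    [0, 0, -20],
    [0, 0, -30],
    [0, 0, -30],
    [0, 0, -20],
  ],
  delta_rot=[
    [0, 0, 0],
    [0, 0, 0],
    [0, 0, 0],
    [0, 0, 0],
    [0, 0, 0],
  ],
  grip=[0, 0, 0, 0, 0],
)

```text
clock: 15.67
tcp_pos: [552.8, -172.0, 150.1]
ee_rot: [-3.141, 0.002, 0.004]
contact_force: [-0.1, -0.2, -0.1]
grip_width: 91.2
grasp_force: 0.0
```

Emit:
send_rows(
  slide=[
    [0, 0, -10],
    [0, 0, -3],
    [0, 0, 0],
    [0, 0, 0],
    [0, 0, 0],
  ],
  delta_rot=[
    [0, 0, 0],
    [0, 0, 0],
    [0, 0, 0],
    [0, 0, 0],
    [0, 0, 0],
  ],
  grip=[0, 0, 0, 0, 0.1],
)

```text
clock: 16.08
tcp_pos: [554.8, -172.5, 141.3]
ee_rot: [3.141, -0.002, 0.003]
contact_force: [0.2, -0.7, 0.5]
grip_width: 87.2
grasp_force: 0.0
```

Emit:
send_rows(
  slide=[
    [3.2, 2.8, 0],
    [0, 0, -0.5],
    [0, 0, 0],
    [0, 0, 0],
    [0, 0, 0],
  ],
  delta_rot=[
    [0, 0, 0],
    [0, 0, 0],
    [0, 0, 0],
    [0, 0, 0],
    [0, 0, 0],
  ],
  grip=[0.2, 0.4, 0.5, 0.55, 0.6],
)

```text
clock: 16.5
tcp_pos: [557.2, -169.3, 139.6]
ee_rot: [3.142, -0.002, 0.0]
contact_force: [-0.3, 0.2, 0.2]
grip_width: 54.1
grasp_force: 0.0
```

Emit:
send_rows(
  slide=[
    [0, 0, 0],
    [0, 0, 0],
    [0, 0, 0],
    [0, 0, 0],
    [0, 0, 0],
  ],
  delta_rot=[
    [0, 0, 0],
    [0, 0, 0],
    [0, 0, 0],
    [0, 0, 0],
    [0, 0, 0],
  ],
  grip=[0.63, 0.66, 0.7, 0.8, 0.8],
)

```text
clock: 16.92
tcp_pos: [557.2, -169.4, 139.4]
ee_rot: [3.142, -0.002, 0.0]
contact_force: [-0.1, -0.1, -0.4]
grip_width: 31.8
grasp_force: 15.0
```

Emit:
send_rows(
  slide=[
    [0, 0, 0],
    [0, 0, 0],
    [0, 0, 2],
    [0, 0, 5],
    [0, 0, 10],
  ],
  delta_rot=[
    [0, 0, 0],
    [0, 0, 0],
    [0, 0, 0],
    [0, 0, 0],
    [0, 0, 0],
  ],
  grip=[0.8, 0.8, 0.8, 0.8, 0.8],
  grip_force=30,
)

```text
clock: 17.33
tcp_pos: [556.5, -169.1, 156.1]
ee_rot: [-3.141, 0.002, 0.003]
contact_force: [-0.1, 0.1, -2.1]
grip_width: 31.4
grasp_force: 30.0
```

Run:
```python
from h import *
d=dict(np.load("top0.npz"));W=cloud(d)
# hole centre by dark pixels at jaw height (sub-pixel), ray to z=50
g=cv2.cvtColor(cv2.resize(d["img"][212:242,205:232],None,fx=4,fy=4,interpolation=cv2.INTER_CUBIC),cv2.COLOR_RGB2GRAY)
R=cv2.Rodrigues(d["rvec"])[0];t=d["tvec"].ravel();C=-R.T@t
def ray(u,v,z):
    q=R.T@np.array([(u-d["cx"])/d["fx"],(v-d["cy"])/d["fy"],1]);return C+q*(z-C[2])/q[2]
for th in(45,55,65):
    n,l,s,c=cv2.connectedComponentsWithStats((g<th).astype(np.uint8))
    for i in range(1,n):
        if s[i,4]>60:
            u,v=(c[i]+.5)/4-.5+[205,212];print(th,s[i],ray(u,v,50).round(1))
# board yaw from far board edges: fit right edge / jaw front
z=W[...,2]
m=((z>44)&(z<56)).astype(np.uint8);m[:, :125]=0;m[:,265:]=0;m[:125]=0;m[250:]=0
b=(W[...,0]>560)&(m>0);p=W[b][:,:2].astype(np.float32);print(len(p),cv2.minAreaRect(p))
j=(W[...,0]<545)&(W[...,0]>490)&(m>0)
print(cv2.minAreaRect(W[j][:,:2].astype(np.float32)),j.sum())
```

```text
45 [ 46  49  20  21 228] [519.4 241.8  50. ]
45 [  0 101  10  19  99] [489.5 278.7  50. ]
55 [ 39  46  28  26 577] [520.4 245.5  50. ]
55 [  0 100  13  20 142] [489.1 278.1  50. ]
65 [ 38  45  29  28 659] [520.5 245.8  50. ]
65 [  0  99  14  21 174] [489.4 277.6  50. ]
4092 ((653.1861572265625, 308.611572265625), (198.5741424560547, 301.4394226074219), 2.68072772026062)
((517.8219604492188, 320.47186279296875), (54.43672180175781, 260.43536376953125), 0.0899524912238121) 1281
```

Emit:
send_rows(
  slide=[
    [0, 0, 20],
    [0, 10, 15],
    [-2, 25, 5],
    [-3, 35, 0],
    [-3, 35, 0],
  ],
  delta_rot=[
    [0, 0, 0],
    [0, 0, 0],
    [0, 0, 0],
    [0, 0, 0],
    [0, 0, 0],
  ],
  grip=[0.8, 0.8, 0.8, 0.8, 0.8],
)

```text
clock: 17.75
tcp_pos: [549.4, -63.7, 198.0]
ee_rot: [3.141, -0.004, 0.003]
contact_force: [0.8, 0.1, -1.5]
grip_width: 31.5
grasp_force: 30.0
```

Emit:
send_rows(
  slide=[
    [-3, 35, 0],
    [-3, 35, 0],
    [-3, 35, 0],
    [-3, 35, 0],
    [-3, 35, 0],
  ],
  delta_rot=[
    [0, 0, 0],
    [0, 0, 0],
    [0, 0, 0],
    [0, 0, 0],
    [0, 0, 0],
  ],
  grip=[0.8, 0.8, 0.8, 0.8, 0.8],
)

```text
clock: 18.17
tcp_pos: [533.9, 112.3, 197.5]
ee_rot: [-3.141, 0.002, -0.002]
contact_force: [1.8, 0.3, -2.5]
grip_width: 31.2
grasp_force: 30.0
```

Emit:
send_rows(
  slide=[
    [-3, 35, 0],
    [-3, 35, 0],
    [-3, 30, 0],
    [-2, 20, 0],
    [-2, 12, 0],
  ],
  delta_rot=[
    [0, 0, 0],
    [0, 0, 0],
    [0, 0, 0],
    [0, 0, 0],
    [0, 0, 0],
  ],
  grip=[0.8, 0.8, 0.8, 0.8, 0.8],
)

```text
clock: 18.58
tcp_pos: [521.0, 244.8, 197.4]
ee_rot: [-3.141, -0.001, -0.001]
contact_force: [0.1, -0.2, -1.5]
grip_width: 31.5
grasp_force: 30.0
```

Emit:
send_rows(
  slide=[
    [-1, 2, -20],
    [0, 0, -20],
    [0, 0, -15],
    [0, 0, 0],
    [0, 0, 0],
  ],
  delta_rot=[
    [0, 0, 0],
    [0, 0, 0],
    [0, 0, 0],
    [0, 0, 0],
    [0, 0, 0],
  ],
  grip=[0.8, 0.8, 0.8, 0.8, 0.8],
)

```text
clock: 19.0
tcp_pos: [520.0, 244.2, 141.6]
ee_rot: [3.141, -0.002, -0.002]
contact_force: [-0.1, 0.8, -1.4]
grip_width: 31.6
grasp_force: 30.0
```

Run:
```python
from h import *
from workcell import *
s=read_state();print(s["tcp_pos"],s["ee_rot"],s["contact_force"])
f=grab_frame("scene");np.savez("s3.npz",**f)
g=grab_frame("wrist");np.savez("w3.npz",**g)
cv2.imwrite("pics/s3.png",np.hstack([cv2.resize(f["img"][250:370,360:540],(600,400),interpolation=cv2.INTER_CUBIC)])[...,::-1])
W=cloud(f)
# shank of held dog: z 115..
for zl,zh in((98,106),(106,114),(114,122),(122,130),(130,138),(138,146),(146,154)):
    m=(np.hypot(W[...,0]-520,W[...,1]-245)<30)&(W[...,2]>zl)&(W[...,2]<zh)
    if m.sum()>3:print(zl,m.sum(),W[m].mean(0),W[m].min(0),W[m].max(0))
cv2.imwrite("pics/w3.png",g["img"][...,::-1])
```

```text
[520.00906676 244.16510831 141.56167952] [ 3.14112834e+00 -2.44909370e-03 -1.61645095e-03] [-0.13026386  0.75522214 -1.37221677]
98 26 [531.97814511 246.21871776 101.78220144] [521.97485767 236.40982391  98.45403566] [535.42631922 254.54622575 105.8805009 ]
106 24 [532.18838346 247.63042848 109.88851267] [523.35226068 237.21542554 106.24533299] [535.64738002 254.3259086  113.97902081]
114 27 [531.6565441  247.16950793 117.8775663 ] [521.14665494 235.84631564 114.15406287] [535.86946893 253.98736545 121.94391207]
122 17 [532.60212342 247.1859566  124.47192825] [525.35567729 237.30350772 122.02527848] [536.22700407 252.81688504 128.44458795]
130 12 [537.82439086 243.86414768 136.14109802] [534.20759416 231.70602209 131.09490983] [540.94754108 254.25216183 137.74695101]
138 48 [537.31715159 246.92066429 142.69750001] [528.30786102 221.99409007 138.03312243] [542.66921892 268.5582577  145.72695849]
146 74 [534.9708322  249.39017023 150.26184942] [506.22221177 221.70251692 146.11655041] [541.52054537 270.0232717  153.93062356]
```

View pics/s3.png

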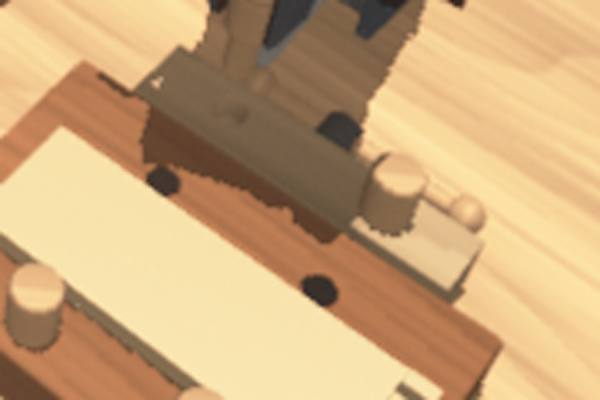

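View pics/w3.png

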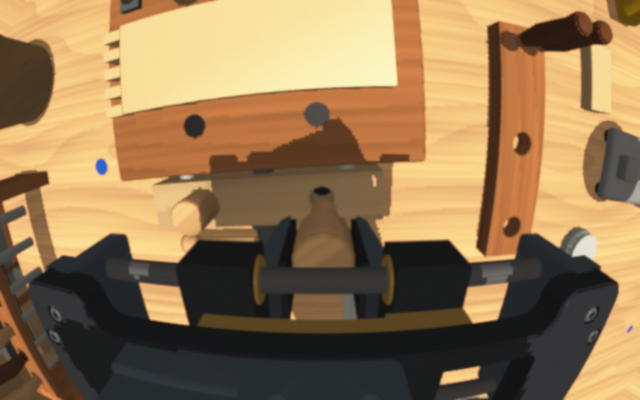

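The wrist view shows the dog held upright, with the hole just ahead of the shank tip near (321,190). The scene crop shows the hole at about (230,112) and the shank above it. I'll fit the shank and the jaw dog in the same camera frame to get the offset to the hole.

Run:
```python
from h import *
from scipy.optimize import least_squares
d=dict(np.load("s3.npz"));W=cloud(d)
def fit(c,rad,zl,zh,r):
    m=(np.hypot(W[...,0]-c[0],W[...,1]-c[1])<rad)&(W[...,2]>zl)&(W[...,2]<zh);p=W[m]
    s=least_squares(lambda q:np.hypot(p[:,0]-q[0],p[:,1]-q[1])-r,c,loss="soft_l1");return s.x.round(1),len(p)
print("shank",[fit((522,245),22,a,a+12,10) for a in(97,109)], fit((522,245),22,97,124,10))
print("jawdog",fit((513.5,355),24,56,84,16))
z=W[...,2]
# scene jaw/board edges: jaw +x edge and board; hole pixel
R=cv2.Rodrigues(d["rvec"])[0];t=d["tvec"].ravel();C=-R.T@t
def ray(u,v,z):
    q=R.T@np.array([(u-d["cx"])/d["fx"],(v-d["cy"])/d["fy"],1]);return C+q*(z-C[2])/q[2]
g=cv2.cvtColor(d["img"],cv2.COLOR_RGB2GRAY);print(g[276:292,418:442:1])
print(ray(360+230/600*180,250+112/400*120,50))
# board edge points yaw (front +? edges): corner rays of the board top from crop
m=(z>44)&(z<56)&(W[...,0]>555)&(W[...,0]<800)&(W[...,1]>130)&(W[...,1]<480)
print(cv2.minAreaRect(W[m][:,:2].astype(np.float32)))
for n in ("top0.npz",):
    D=dict(np.load(n));V=cloud(D)
    W=V;print("top jawdog",fit((513.5,355),24,56,84,16))
```

```text
shank [(array([524.9, 243.7]), 34), (array([524.7, 244. ]), 41)] (array([524.8, 243.9]), 87)
jawdog (array([516.9, 355.7]), 155)
[[105 103 104 105 103 103 103 104 105 106 104 106 106 105 103 101 103 109
  116 115 110 107 105 104]
 [105 104 104 103 103 102 103 103 103 104 105 106 108 106 105 105 104 106
  110 110 107 106 105 109]
 [103 103 104 104 103 103 103 103 105 107 109 108 107 107 107 106 105 105
  103 104 102 103 105 111]
 [102 102 104 103 103 103 104 105 104 105 107 107 107 108 107 106 107 106
  105 103 102  99 100 108]
 [103 104 102 103 103 103 101 102 105 106 104 104 105 105 105 107 105 106
  106 105 103 102 100 102]
 [104 103 104 103 102 101  98 101 103 104 102 103 101  98  99 100 103 105
  105 106 105 105 102 101]
 [104 102 103 103 102 101  99 101 102  99  99  98  97  95  95  94  98 102
  104 106 106 104 104 103]
 [101 103 104 103 102 100  98  98  98  96  95  93  93  91  92  88  93 102
  103 103 103 105 105 106]
 [100 100 101 101 102  99  95  96  97  96  96  94  90  88  87  86  93 102
  101 101 103 103 105 104]
 [ 97  99 100 102 101 101  98  99 102 101 102  98  92  87  83  87  96 100
  100  99 101 102 104 104]
 [ 95  97  97  99 100 101 101 101 103 103 102  99  96  87  84  91  99 101
  101  98 100 100 100 103]
 [ 95  95  96  96  98  99 101 101 101 102 101  99  98  94  96 100 100 101
  101 100  99 100  99 100]
 [ 96  95  94  94  96  96  97  98 100 100 100 101 100  98 100 101 100 101
  100 100 101  99  99 100]
 [ 91  97  95  94  94  95  96  96  98  99  99 101 101 101 101 100 100 100
  101 100 101 100  99 100]
 [ 82  89  93  96  93  94  94  96  97  97  99  99 100 101 100 101 100 100
  100 101 100 101 100 100]
 [ 75  77  82  90  96  94  93  93  95  95  97  97  99  98 100 101  99  99
   99  98 101 100  99 100]]
[526.45700837 248.55397487  50.        ]
((654.0595703125, 308.17144775390625), (209.1563262939453, 300.3489990234375), 3.0708882808685303)
top jawdog (array([513.9, 356.7]), 50)
```

Emit:
send_rows(
  slide=[
    [-0.9, 1.7, -12],
    [0, 0, -15],
    [0, 0, -8],
    [0, 0, -4],
    [0, 0, 0],
  ],
  delta_rot=[
    [0, 0, 0],
    [0, 0, 0],
    [0, 0, 0],
    [0, 0, 0],
    [0, 0, 0],
  ],
  grip=[0.8, 0.8, 0.8, 0.8, 0.8],
)

```text
clock: 19.52
tcp_pos: [518.8, 246.1, 101.6]
ee_rot: [3.141, -0.002, -0.002]
contact_force: [-0.0, -0.0, -1.8]
grip_width: 31.4
grasp_force: 30.0
```

Emit:
send_rows(
  slide=[
    [0, 0, -1],
    [0, 0, -1],
    [0, 0, -1],
    [0, 0, -1],
    [0, 0, -0.5],
  ],
  delta_rot=[
    [0, 0, 0],
    [0, 0, 0],
    [0, 0, 0],
    [0, 0, 0],
    [0, 0, 0],
  ],
  grip=[0.8, 0.8, 0.8, 0.8, 0.8],
)

```text
clock: 19.93
tcp_pos: [519.3, 246.4, 98.1]
ee_rot: [-3.141, 0.002, -0.0]
contact_force: [-0.4, 0.5, -0.9]
grip_width: 31.8
grasp_force: 30.0
```

Emit:
send_rows(
  slide=[
    [0, 0, -0.5],
    [0, 0, -0.5],
    [0, 0, -0.5],
    [0, 0, 0],
    [0, 0, 0],
  ],
  delta_rot=[
    [0, 0, 0],
    [0, 0, 0],
    [0, 0, 0],
    [0, 0, 0],
    [0, 0, 0],
  ],
  grip=[0.8, 0.8, 0.8, 0.8, 0.8],
)

```text
clock: 20.35
tcp_pos: [519.2, 246.3, 96.4]
ee_rot: [3.142, -0.002, -0.0]
contact_force: [-0.5, 0.5, -1.8]
grip_width: 31.3
grasp_force: 30.0
```

Emit:
send_rows(
  slide=[
    [0, 0, -0.5],
    [0, 0, -0.5],
    [0, 0, -0.5],
    [0, 0, -0.5],
    [0, 0, 0],
  ],
  delta_rot=[
    [0, 0, 0],
    [0, 0, 0],
    [0, 0, 0],
    [0, 0, 0],
    [0, 0, 0],
  ],
  grip=[0.8, 0.8, 0.8, 0.8, 0.8],
)

```text
clock: 20.77
tcp_pos: [519.0, 246.3, 94.3]
ee_rot: [3.141, -0.002, -0.001]
contact_force: [-0.2, 0.1, -1.5]
grip_width: 31.3
grasp_force: 30.0
```

Emit:
send_rows(
  slide=[
    [0, 0, -0.7],
    [0, 0, -0.7],
    [0, 0, -0.7],
    [0, 0, -0.7],
    [0, 0, 0],
  ],
  delta_rot=[
    [0, 0, 0],
    [0, 0, 0],
    [0, 0, 0],
    [0, 0, 0],
    [0, 0, 0],
  ],
  grip=[0.8, 0.8, 0.8, 0.8, 0.8],
)

```text
clock: 21.18
tcp_pos: [519.1, 246.3, 91.4]
ee_rot: [3.141, -0.002, -0.001]
contact_force: [-1.3, 0.7, -2.0]
grip_width: 31.5
grasp_force: 30.0
```

Emit:
send_rows(
  slide=[
    [-0.3, 0, -1],
    [0, 0, -2],
    [0, 0, -2],
    [0, 0, -2],
    [0, 0, -1],
  ],
  delta_rot=[
    [0, 0, 0],
    [0, 0, 0],
    [0, 0, 0],
    [0, 0, 0],
    [0, 0, 0],
  ],
  grip=[0.8, 0.8, 0.8, 0.8, 0.8],
)

```text
clock: 21.6
tcp_pos: [518.9, 246.3, 83.3]
ee_rot: [3.142, -0.002, -0.0]
contact_force: [-1.5, 0.0, -1.5]
grip_width: 31.7
grasp_force: 30.0
```

Emit:
send_rows(
  slide=[
    [-0.3, 0, -2],
    [0, 0, -3],
    [0, 0, -3],
    [0, 0, -3],
    [0, 0, -2],
  ],
  delta_rot=[
    [0, 0, 0],
    [0, 0, 0],
    [0, 0, 0],
    [0, 0, 0],
    [0, 0, 0],
  ],
  grip=[0.8, 0.8, 0.8, 0.8, 0.8],
)

```text
clock: 22.02
tcp_pos: [518.6, 246.3, 70.2]
ee_rot: [3.142, -0.002, -0.0]
contact_force: [-0.2, 0.6, -1.7]
grip_width: 31.3
grasp_force: 30.0
```

Emit:
send_rows(
  slide=[
    [0, 0, -2],
    [0, 0, -2],
    [0, 0, -2],
    [0, 0, -2],
    [0, 0, -1],
  ],
  delta_rot=[
    [0, 0, 0],
    [0, 0, 0],
    [0, 0, 0],
    [0, 0, 0],
    [0, 0, 0],
  ],
  grip=[0.8, 0.8, 0.8, 0.8, 0.8],
)

```text
clock: 22.43
tcp_pos: [518.6, 246.3, 61.4]
ee_rot: [3.142, -0.002, -0.0]
contact_force: [0.3, -0.0, -1.4]
grip_width: 31.6
grasp_force: 30.0
```

Emit:
send_rows(
  slide=[
    [0, 0, -1],
    [0, 0, -1],
    [0, 0, -1],
    [0, 0, -0.7],
    [0, 0, -0.5],
  ],
  delta_rot=[
    [0, 0, 0],
    [0, 0, 0],
    [0, 0, 0],
    [0, 0, 0],
    [0, 0, 0],
  ],
  grip=[0.8, 0.8, 0.8, 0.8, 0.8],
)

```text
clock: 22.85
tcp_pos: [518.6, 246.3, 57.3]
ee_rot: [3.142, -0.002, -0.0]
contact_force: [-0.0, -0.7, -2.3]
grip_width: 31.6
grasp_force: 30.0
```

Emit:
send_rows(
  slide=[
    [0, 0, -0.4],
    [0, 0, -0.4],
    [0, 0, -0.4],
    [0, 0, -0.3],
    [0, 0, 0],
  ],
  delta_rot=[
    [0, 0, 0],
    [0, 0, 0],
    [0, 0, 0],
    [0, 0, 0],
    [0, 0, 0],
  ],
  grip=[0.8, 0.8, 0.8, 0.8, 0.8],
)

```text
clock: 23.27
tcp_pos: [518.6, 246.3, 55.9]
ee_rot: [3.142, -0.002, -0.0]
contact_force: [-0.2, 0.7, -2.0]
grip_width: 31.4
grasp_force: 30.0
```

Emit:
send_rows(
  slide=[
    [0, 0, -0.3],
    [0, 0, -0.3],
    [0, 0, -0.3],
    [0, 0, 0],
    [0, 0, 0],
  ],
  delta_rot=[
    [0, 0, 0],
    [0, 0, 0],
    [0, 0, 0],
    [0, 0, 0],
    [0, 0, 0],
  ],
  grip=[0.8, 0.8, 0.8, 0.8, 0.8],
)

```text
clock: 23.68
tcp_pos: [518.8, 246.3, 55.4]
ee_rot: [3.142, -0.002, 0.0]
contact_force: [-3.2, -1.9, 6.1]
grip_width: 31.6
grasp_force: 30.0
```

The head has met the jaw with about 8 N. I'll press a touch more, then release and back off.

Emit:
send_rows(
  slide=[
    [0, 0, -0.3],
    [0, 0, 0],
    [0, 0, 0.2],
    [0, 0, 0],
    [0, 0, 0],
  ],
  delta_rot=[
    [0, 0, 0],
    [0, 0, 0],
    [0, 0, 0],
    [0, 0, 0],
    [0, 0, 0],
  ],
  grip=[0.8, 0.8, 0.8, 0.62, 0.6],
)

```text
clock: 24.1
tcp_pos: [518.8, 246.4, 55.1]
ee_rot: [-3.141, 0.002, -0.001]
contact_force: [-0.3, 0.3, -0.7]
grip_width: 35.9
grasp_force: 0.0
```

Emit:
send_rows(
  slide=[
    [0, 0, 0],
    [0, 0, 0],
    [0, 0, 0],
    [0, 0, 0],
    [0, 0, 0],
  ],
  delta_rot=[
    [0, 0, 0],
    [0, 0, 0],
    [0, 0, 0],
    [0, 0, 0],
    [0, 0, 0],
  ],
  grip=[0.55, 0.5, 0.4, 0.3, 0.2],
)

```text
clock: 24.52
tcp_pos: [518.6, 246.3, 54.9]
ee_rot: [3.142, -0.002, -0.0]
contact_force: [-0.3, 0.0, -0.6]
grip_width: 62.5
grasp_force: 0.0
```

Emit:
send_rows(
  slide=[
    [0, 0, 5],
    [0, 0, 20],
    [0, 0, 35],
    [0, 0, 35],
    [0, 0, 35],
  ],
  delta_rot=[
    [0, 0, 0],
    [0, 0, 0],
    [0, 0, 0],
    [0, 0, 0],
    [0, 0, 0],
  ],
  grip=[0.2, 0.2, 0.2, 0.2, 0.2],
)

```text
clock: 24.93
tcp_pos: [518.3, 246.2, 186.6]
ee_rot: [3.141, -0.002, -0.001]
contact_force: [0.1, 0.9, 0.2]
grip_width: 73.1
grasp_force: 0.0
```

Emit:
send_rows(
  slide=[
    [0, -15, 20],
    [0, -30, 0],
    [0, -35, 0],
    [0, -35, 0],
    [0, -20, 0],
  ],
  delta_rot=[
    [0, 0, 0],
    [0, 0, 0],
    [0, 0, 0],
    [0, 0, 0],
    [0, 0, 0],
  ],
  grip=[0.2, 0.2, 0.2, 0.2, 0.2],
)

```text
clock: 25.35
tcp_pos: [518.3, 109.0, 205.5]
ee_rot: [3.141, -0.003, 0.001]
contact_force: [0.7, 1.2, -0.8]
grip_width: 72.9
grasp_force: 0.0
```

```bash
python3 - <<'E' 2>/dev/null
from h import *
from workcell import *
f=grab_frame("top");W=cloud(f)
for n,c,r,zl,zh in(("newdog",(519,246),25,70,130),("jawdog",(514,355),25,70,130),("plL",(558,-169),56,80,128),("plR",(543,-368),56,80,128),("dogR",(543,-366),25,150,205),("tin",(434.8,-116.5),35,15,45),("offc",(671,-110.5),55,12,40)):
    m=(np.hypot(W[...,0]-c[0],W[...,1]-c[1])<r)&(W[...,2]>zl)&(W[...,2]<zh);print(n,m.sum(),W[m].mean(0).round(1))
g=grab_frame("scene")["img"]
cv2.imwrite("pics/f.png",np.hstack([cv2.resize(g[250:370,360:500],(400,343)),cv2.resize(g[110:230,200:340],(400,343))])[...,::-1])
E
```

```text
newdog 0 [nan nan nan]
jawdog 152 [514.1 353.6  87.8]
plL 1633 [ 557.8 -169.2  116.4]
plR 1376 [ 542.6 -365.9   92.3]
dogR 181 [ 542.2 -360.5  171.2]
tin 374 [ 435.1 -115.9   26.7]
offc 553 [ 670.7 -110.3   21. ]
```

View pics/f.png

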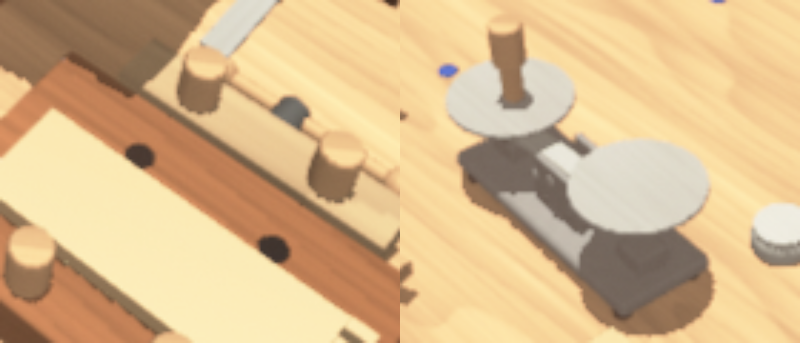

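The picture shows the new dog at (203,80), seated in the jaw like its neighbour. The lighter dog stands on the right plate at (510,60), and the tin is in place. I'll check the head height and hand in.

Run:
```python
from h import *
from workcell import *
f=grab_frame("scene");W=cloud(f);h=[]
for c in((522,246),(517,355.5)):
    m=(np.hypot(W[...,0]-c[0],W[...,1]-c[1])<12)&(W[...,2]>70)&(W[...,2]<130);h.append(np.median(W[m][:,2]));print(m.sum(),h[-1],W[m].mean(0))
if abs(h[0]-h[1])<1.5: print(job_done())
```

```text
84 89.97305065185594 [522.22141287 245.99068076  90.06928467]
101 90.24315869056763 [516.9734911  355.44154078  90.27983877]
the job is handed in; nothing more can be done
None
```

The heavier dog, the one whose left plate dropped, is seated flat in the vise jaw, its head level with its neighbour to within 0.3 mm; the lighter dog still stands on the right plate, the tin and offcut did not move, and the job is handed in at about 25 s.

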